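Restock the dresser shelf in reverse order

TASK

Move the four things standing in a row on the dark tray over to the cork-lined shelf, one in the middle of each bay, in the reverse order: what is leftmost on the tray must end up rightmost on the shelf, and so on along the row. Set each one down upright on the cork, without dropping it or tipping any of them over, and let go of them all.

Things in the scene. Friction and masses are not known exactly. Their poses are not given: they have to be found in the camera images.
- jar_mid (a point): straight round clear-glass jar with a pale label and a chrome cap, loose, 46 mm diameter (cap 41 mm, from 45 mm up), 58 mm tall, about 0.13 kg. The point is its centre, half-way up; z is up along its axis. Stands on one of the four discs on the tray at the start.
- cup_mid (a point): plain white ceramic thimble cup, open at the top, no handle, loose, 40 mm diameter at the foot and 45 mm at the rim, 44 mm tall, about 0.07 kg. The point is its centre, half-way up; z is up along its axis. Stands on one of the four discs on the tray at the start.
- bottle_mid (a point): round white plastic bottle with a narrower grey cap, loose, 40 mm diameter up to 52 mm and cap 24 mm diameter, 74 mm tall, about 0.09 kg. The point is its centre, half-way up; z is up along its axis. Stands on one of the four discs on the tray at the start.
- box_mid (a point): small square wooden keepsake box with a dark seam (it does not open), loose, 42 x 42 mm and 42 mm tall, about 0.08 kg; x and y axes are square to its sides; starts within 0.15 rad of square to the tray. The point is its centre, half-way up; z is up along its axis. Stands on one of the four discs on the tray at the start.
- pad_jar: flat round cork disc, 60 mm diameter, 3 mm thick, fixed on the tray: the one on which the glass jar stands at the start. Origin at the centre of its underside, 10 mm above the table; the glass jar stands within 4 mm of its centre.
- pad_cup: flat round cork disc, 60 mm diameter, 3 mm thick, fixed on the tray: the one on which the thimble cup stands at the start. Origin at the centre of its underside, 10 mm above the table; the thimble cup stands within 4 mm of its centre.
- pad_bottle: flat round cork disc, 60 mm diameter, 3 mm thick, fixed on the tray: the one on which the plastic bottle stands at the start. Origin at the centre of its underside, 10 mm above the table; the plastic bottle stands within 4 mm of its centre.
- pad_box: flat round cork disc, 60 mm diameter, 3 mm thick, fixed on the tray: the one on which the wooden box stands at the start. Origin at the centre of its underside, 10 mm above the table; the wooden box stands within 4 mm of its centre.
- tray: dark wooden tray, fixed, 84 x 304 mm, low rims (14 mm high along the long sides, 22 mm at the short ends). Carries the four cork discs in one row along its y axis, their centres 72 mm apart at y = +108, +36, -36 and -108 mm, x = 0; disc tops 13 mm above the table. Origin on the table under its centre; its y axis points to the robot's left, within 0.2 rad. May be nearer to or farther from the robot than the shelf.
- shelf: low wooden shelf on feet with a cork-lined top, fixed, 84 x 304 mm, cork 50 mm above the table. Thin dividers 8 mm high split it into one row of four equal bays, each 67 mm wide, bay centres at y = +108, +36, -36 and -108 mm, x = 0; rims along the long sides rise 3 mm. Empty at the start. Origin on the table under its centre; its y axis points to the robot's left, within 0.2 rad.
Things that resemble listed ones, but are neither listed nor needed, are in the scene too. Leave any turquoise look-alike of the part that bears jar_mid alone.

How it is judged:
At the end, for the whole second after the job is handed in: Each thing stands at rest on the cork, upright within 0.12 rad, its centre within 15 mm of the middle of its bay (along and across) and 5 mm of its standing height, in the bay that mirrors its start: leftmost disc to rightmost bay, second from left to second from right, and so on (((y of pad_jar in the frame of tray between 0.088 and 0.128 m and y of jar_mid in the frame of shelf between -0.123 and -0.093 m) or (y of pad_jar in the frame of tray between 0.016 and 0.056 m and y of jar_mid in the frame of shelf between -0.051 and -0.021 m) or (y of pad_jar in the frame of tray between -0.056 and -0.016 m and y of jar_mid in the frame of shelf between 0.021 and 0.051 m) or (y of pad_jar in the frame of tray between -0.128 and -0.088 m and y of jar_mid in the frame of shelf between 0.093 and 0.123 m)) and x of jar_mid in the frame of shelf between -0.015 and 0.015 m and z of jar_mid in the frame of shelf between 0.074 and 0.084 m and angle between each of jar_mid, cup_mid, bottle_mid, box_mid's own z axis and vertical below 0.12 rad and linear speed of each of jar, cup, bottle, box below 0.02 m/s and ((y of pad_cup in the frame of tray between 0.088 and 0.128 m and y of cup_mid in the frame of shelf between -0.123 and -0.093 m) or (y of pad_cup in the frame of tray between 0.016 and 0.056 m and y of cup_mid in the frame of shelf between -0.051 and -0.021 m) or (y of pad_cup in the frame of tray between -0.056 and -0.016 m and y of cup_mid in the frame of shelf between 0.021 and 0.051 m) or (y of pad_cup in the frame of tray between -0.128 and -0.088 m and y of cup_mid in the frame of shelf between 0.093 and 0.123 m)) and x of cup_mid in the frame of shelf between -0.015 and 0.015 m and z of cup_mid in the frame of shelf between 0.067 and 0.077 m and ((y of pad_bottle in the frame of tray between 0.088 and 0.128 m and y of bottle_mid in the frame of shelf between -0.123 and -0.093 m) or (y of pad_bottle in the frame of tray between 0.016 and 0.056 m and y of bottle_mid in the frame of shelf between -0.051 and -0.021 m) or (y of pad_bottle in the frame of tray between -0.056 and -0.016 m and y of bottle_mid in the frame of shelf between 0.021 and 0.051 m) or (y of pad_bottle in the frame of tray between -0.128 and -0.088 m and y of bottle_mid in the frame of shelf between 0.093 and 0.123 m)) and x of bottle_mid in the frame of shelf between -0.015 and 0.015 m and z of bottle_mid in the frame of shelf between 0.082 and 0.092 m and ((y of pad_box in the frame of tray between 0.088 and 0.128 m and y of box_mid in the frame of shelf between -0.123 and -0.093 m) or (y of pad_box in the frame of tray between 0.016 and 0.056 m and y of box_mid in the frame of shelf between -0.051 and -0.021 m) or (y of pad_box in the frame of tray between -0.056 and -0.016 m and y of box_mid in the frame of shelf between 0.021 and 0.051 m) or (y of pad_box in the frame of tray between -0.128 and -0.088 m and y of box_mid in the frame of shelf between 0.093 and 0.123 m)) and x of box_mid in the frame of shelf between -0.015 and 0.015 m and z of box_mid in the frame of shelf between 0.066 and 0.076 m); the robot touches nothing.
It fails at once if one of the four things is tipped over (leans more than 0.6 rad) (angle between any of jar_mid, cup_mid, bottle_mid, box_mid's own z axis and vertical above 0.6 rad).
It fails at once if one of the four things is dropped or thrown (faster than 0.7 m/s with no finger on it) ((linear speed of jar above 0.7 m/s and contact force between the fingers and jar below 0.02 N) or (linear speed of cup above 0.7 m/s and contact force between the fingers and cup below 0.02 N) or (linear speed of bottle above 0.7 m/s and contact force between the fingers and bottle below 0.02 N) or (linear speed of box above 0.7 m/s and contact force between the fingers and box below 0.02 N)).
It also fails if it takes over 115 s, if anything falls off the work surface, if the arm or the gripper's body presses on something with over 40 N, if the wrist force passes 120 N, or if a joint passes its speed limit or range.

ROBOT

A 7-joint arm with a two-finger parallel gripper is mounted at the origin on the work surface. World frame = base frame: x ahead of the robot, y to its left, z up, the work surface at z = 0. Lengths are in m, angles in rad, forces in N, time in s.
With the tool pointing down it reaches from about 0.425 to 0.875 m from the base axis. Payload 4.7 kg.
Tool frame: the origin (TCP) lies midway between the tips of the shut fingers; the grasp point (between the pads) lies 19 mm behind it; z points along the fingers, y is the direction in which the jaws open and shut (so a half turn about z gives the same grasp; the last joint's range is limited). The gripper opens to 87 mm and grips with 3 to 60 N. Pads are 19 mm wide; open, the fingers measure 117 mm over their backs; the gripper's body (75 mm by 190 mm) begins 51 mm behind the grasp point.
Start: joints at [1.177, 0.321, -0.07, 1.45, 0.023, 1.371, -0.057], TCP at [0.258, -0.597, 0.223] pointing down, gripper open.
Joint ranges: [-2.86, 2.86], [-0.3, 2.09], [-1.38, 1.24], [0.06, 2.45], [-1.56, 4.7], [0.09, 2.05], [-2.69, 2.69]. Speed limits (rad/s): [2.57, 2.57, 3.14, 3.14, 3.14, 3.14, 3.14].

INTERFACE

Orientations are given as a rotation vector (axis times angle).
In Python, from workcell import arm gives the robot as it stands.
- The arm moves only by the tool play_rows, never from a script. Its argument "motion" is a list of rows, each an object with "grip": the opening, from 0 (shut) to 1 (fully open); "offset": the shift along the tool's x, y, z in mm, a list of three; "dr": the turn, a rotation vector about the tool's x, y, z in degrees, a list of three. In form: [{"grip": grip, "offset": [x, y, z], "dr": [ax, ay, az]}, ...]. A call has 1 to 5 rows; each row shifts and turns the commanded pose from where the row before left it, along the tool's axes as they then stand; what a row does not reach is not made up. A row lasts 1/8 s, in which the tool goes at most 62.5 mm and 10.7 degrees, less where a joint would pass 70% of its speed; a pose out of reach is approached as far as the arm can. A call is refused whole if a number of a shift passes 62.5 or a number of a turn 10.7, either way. A call with a gripper value outside its range is refused whole. The fingers move at their own pace and stop on an object; "squeeze" is the grip in N (left out, the last holds). Time passes only in rows, so rows that do not move let the fingers close. It gives the time, the measured TCP pose, the force and the opening at its end, in the units of the state.
- arm.get_obs(): the state, without advancing time (a new reading comes with each control period).
- arm.grab_frame(name): name is "scene" or "side" or "wrist"; returns (picture, depth): 400x640x3 uint8, red, green, blue; 400x640 float32, m along the optical axis (not along the pixel's ray), 0 where there is no reading.
- arm.camera_params(name): a dict with "vertical_fov" (degrees; the focal length in pixels is half the picture's height over the tangent of half this angle, whatever the lens; pixels are square), "cx", "cy" (the principal point, pixels), "xyz" and "orientation" of the camera in the world; the wrist camera has in their place "tool_from_camera" (4x4, takes a point from camera to tool coordinates, whose origin is the TCP and whose axes are the flange's). Camera axes: x right, y down, z forward; pixel columns grow to the right and rows downward; lengths in m; the calibration is good to about 2 mm. A picture is of the moment at which its call begins: read the wrist's pose just before it. camera_params takes no time and is no camera call.
- arm.close_job(): hands the job in, once; it reports no verdict.
The state is a dict: "t": time; "joint_pos": joint angles; "joint_velocities": joint speeds; "effort": joint torques, N m; "tool_pos": TCP position; "ee_rot": TCP orientation; "ft_force": force on the tool from outside, world axes, zero at the start; "torque": the same for the moment, N m; "finger_gap": finger opening in m.
Only numpy, scipy, OpenCV 4.12 (cv2) and the standard library are available. Lean on these libraries where they do the work, as an engineer would, in place of code of your own. Each camera call takes 0.05 s, during which the arm holds its last target.

## Working session

There is one attempt and no reset: what is moved stays moved. The work goes in short steps, Python scripts to look and compute and a tool call to move; the robot and the scene stay as the last step left them, time stands still between calls to the robot, and variables do not carry over. Pictures are saved under pics/ and viewed, and the job is handed in when it is done.

Besides the shell and the picture viewer there is one more tool, called after "Request:" as a command line: name --argument value ..., lists and objects as JSON in quotes. play_rows: Moves the arm, as the interface text tells. Its arguments: {"type":"object","properties":{"motion":{"type":"array","items":{"type":"object","properties":{"grip":{"type":"number"},"offset":{"type":"array","items":{"type":"number"}},"dr":{"type":"array","items":{"type":"number"}}}}},"squeeze":{"type":"number"}},"required":["motion"]}

```bash
mkdir -p pics; ls; python3 - <<'E'
from workcell import arm
import cv2,numpy as np
o=arm.get_obs();print({k:np.round(v,3).tolist() for k,v in o.items()})
for n in("scene","side","wrist"):
    p=arm.camera_params(n);print(n,{k:np.round(v,4).tolist() if not isinstance(v,str) else v for k,v in p.items()})
for n in("scene","side"):
    im,d=arm.grab_frame(n);cv2.imwrite(f"pics/{n}0.png",im[:,:,::-1]);np.savez(f"{n}0.npz",im=im,d=d);print((d>0).mean())
E
```

```text
pics
{'t': 0.0, 'joint_pos': [1.177, 0.322, -0.07, 1.452, 0.023, 1.371, -0.057], 'joint_velocities': [0.001, -0.001, -0.001, -0.0, -0.001, -0.0, -0.0], 'effort': [0.001, -49.128, -0.403, -31.253, -0.064, 0.044, 0.0], 'tool_pos': [0.258, -0.596, 0.221], 'ee_rot': [-3.075, -0.636, 0.001], 'ft_force': [0.631, -0.547, -0.235], 'torque': [0.009, -0.055, 0.036], 'finger_gap': 0.087}
scene {'vertical_fov': 50.9762, 'cx': 322.3358, 'cy': 201.7149, 'xyz': [0.7975, 0.3399, 0.5417], 'orientation': [-0.8784, -2.5845, 1.0352]}
side {'vertical_fov': 45.6447, 'cx': 311.3016, 'cy': 192.3911, 'xyz': [0.1296, -0.4025, 0.5552], 'orientation': [-2.1662, 0.8841, -0.4216]}
wrist {'vertical_fov': 71.4154, 'cx': 320.2519, 'cy': 193.7954, 'tool_from_camera': [[-0.0012, -0.9573, -0.2892, 0.0801], [1.0, -0.001, -0.0007, 0.0], [0.0004, -0.2892, 0.9573, -0.1632], [0.0, 0.0, 0.0, 1.0]]}
0.99611328125
0.995828125
```

View pics/scene0.png

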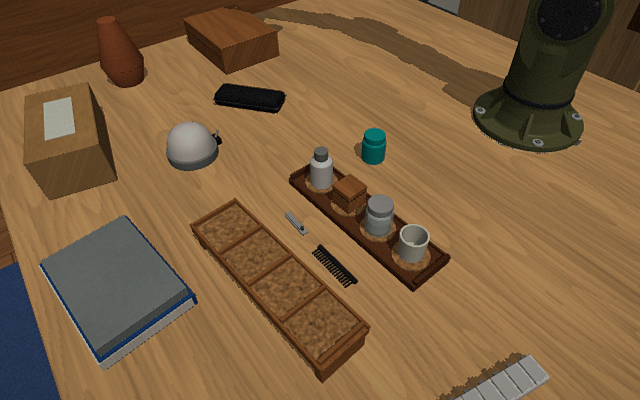

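View pics/side0.png

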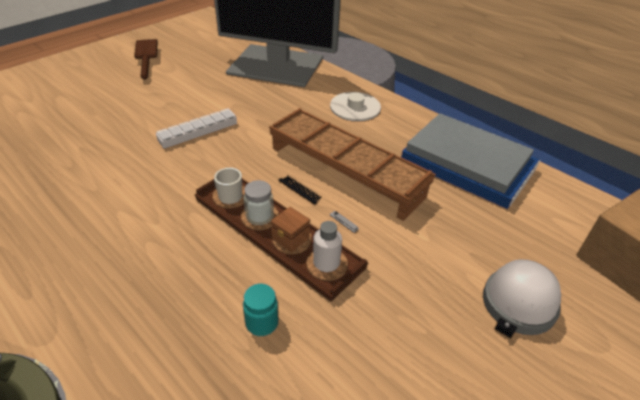

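The tray, near the robot, holds (left to right) cup, jar, box and bottle, at side-view pixels (229,187), (259,203), (291,230) and (327,248). The shelf is empty and lies beyond it. The turquoise look-alike is at (261,310), on the robot's side of the tray.

```bash
cat > h.py <<'E'
import numpy as np,cv2
from scipy.spatial.transform import Rotation as R
from workcell import arm
def cam(n,obs=None):
    p=arm.camera_params(n);f=200/np.tan(np.radians(p["vertical_fov"])/2)
    if n=="wrist":
        T=np.eye(4);T[:3,:3]=R.from_rotvec(obs["ee_rot"]).as_matrix();T[:3,3]=obs["tool_pos"];T=T@np.array(p["tool_from_camera"])
    else:
        T=np.eye(4);o=np.array(p["orientation"]);T[:3,:3]=(R.from_rotvec(o) if o.size==3 else R.from_matrix(o)).as_matrix();T[:3,3]=p["xyz"]
    return f,p["cx"],p["cy"],T
def cloud(c,d):
    f,cx,cy,T=c;v,u=np.mgrid[:400,:640]
    P=np.stack([(u-cx)/f*d,(v-cy)/f*d,d],-1)
    return P@T[:3,:3].T+T[:3,3]
def ray(c,uv,z):
    f,cx,cy,T=c;uv=np.atleast_2d(uv)
    r=np.c_[(uv[:,0]-cx)/f,(uv[:,1]-cy)/f,np.ones(len(uv))]@T[:3,:3].T
    return T[:3,3]+r*((z-T[2,3])/r[:,2])[:,None]
E
python3 - <<'E'
from h import *
for n in("scene","side"):
    s=np.load(f"{n}0.npz");P=cloud(cam(n),s["d"]);ok=s["d"]>0
    im=s["im"]
    res=0.001;x0,y0=.25,-.4
    H=np.zeros((500,600));C=np.zeros((500,600,3),np.uint8)
    ix=((P[...,0]-x0)/res).round().astype(int);iy=((P[...,1]-y0)/res).round().astype(int)
    m=ok&(ix>=0)&(ix<500)&(iy>=0)&(iy<600)
    print(n,"table z",np.median(P[m][:,2]))
    C[ix[m],iy[m]]=im[m][:,::-1]
    z=np.zeros((500,600),np.uint8);np.maximum.at(z,(ix[m],iy[m]),np.clip(P[m][:,2]*2500,0,255).astype(np.uint8))
    cv2.imwrite(f"pics/top_{n}.png",C[::-1,::-1]);cv2.imwrite(f"pics/z_{n}.png",z[::-1,::-1])
E
```

```text
scene table z 0.0004783098320965129
side table z 0.0017026774171184922
```

View pics/top_scene.png

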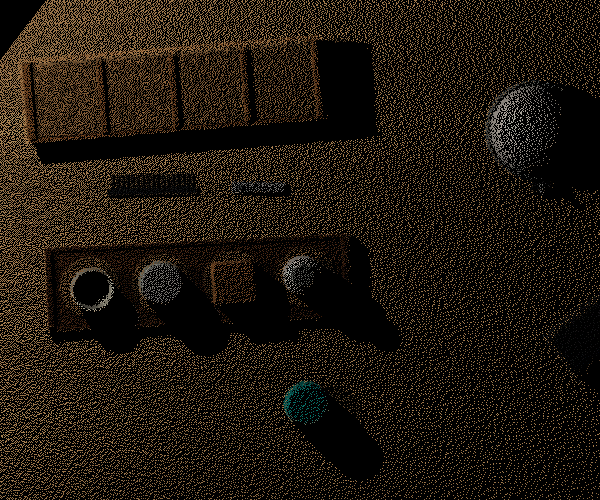

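View pics/z_side.png

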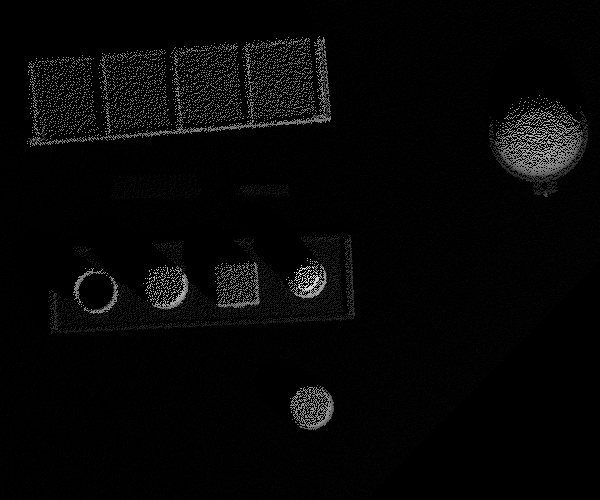

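```bash
cat > plan.py <<'E'
# plan.py x y z yaw N : print rows (tool axes) to go from the present pose to target, N rows
from h import *
import sys
def plan(tx,ty,tz,yaw,N):
    o=arm.get_obs();p=np.array(o["tool_pos"]);M=R.from_rotvec(o["ee_rot"])
    c,s=np.cos(np.radians(yaw)),np.sin(np.radians(yaw))
    G=R.from_matrix(np.c_[[c,s,0],[s,-c,0],[0,0,-1]])
    rv=np.degrees((M.inv()*G).as_rotvec());st=R.from_rotvec(np.radians(rv/N))
    d=(np.array([tx,ty,tz])-p)/N*1000
    print("yaw now",round(float(np.degrees(np.arctan2(*M.as_matrix()[[1,0],0]))),2),"rv tot",rv.round(2),"per",(rv/N).round(2),"world d tot",(d*N).round(1))
    for i in range(N):
        print(M.inv().apply(d).round(1).tolist()); M=M*st
if __name__=="__main__": plan(*map(float,sys.argv[1:5]),int(sys.argv[5]))
E
python3 plan.py .48 -.30 .30 120 5
```

```text
yaw now 23.37 rv tot [-8.000e-02 -8.000e-02 -9.663e+01] per [ -0.02  -0.02 -19.33] world d tot [222.5 296.3  78.5]
[64.3, -36.8, -15.6]
[72.9, -13.4, -15.7]
[73.2, 11.5, -15.7]
[65.3, 35.1, -15.7]
[50.0, 54.7, -15.7]
```

```bash
python3 plan.py .40 -.42 .28 60 5
```

```text
yaw now 23.37 rv tot [-1.000e-01 -3.000e-02 -3.663e+01] per [-0.02 -0.01 -7.33] world d tot [142.5 176.3  58.5]
[40.1, -21.1, -11.7]
[42.5, -15.8, -11.7]
[44.2, -10.2, -11.7]
[45.1, -4.5, -11.7]
[45.3, 1.3, -11.7]
```

Request:
play_rows --motion '[{"grip": 1,"offset": [40,-21,-12],"dr": [0,0,-7.3]},{"grip": 1,"offset": [42.5,-16,-12],"dr": [0,0,-7.3]},{"grip": 1,"offset": [44,-10,-12],"dr": [0,0,-7.3]},{"grip": 1,"offset": [45,-4.5,-12],"dr": [0,0,-7.3]},{"grip": 1,"offset": [45,1,-12],"dr": [0,0,-7.3]}]'

```text
t: 0.72
tool_pos: [0.4003, -0.4195, 0.2825]
ee_rot: [-2.719, -1.573, 0.0]
ft_force: [0.6, 0.0, -0.5]
finger_gap: 0.0872
```

```bash
python3 plan.py .52 0.0 .30 94 10
```

```text
yaw now 60.11 rv tot [-4.000e-02 -1.000e-02 -3.389e+01] per [-0.   -0.   -3.39] world d tot [119.7 419.5  17.5]
[42.3, -10.5, -1.7]
[42.9, -8.0, -1.7]
[43.3, -5.5, -1.7]
[43.5, -2.9, -1.7]
[43.6, -0.3, -1.7]
[43.6, 2.3, -1.7]
[43.4, 4.8, -1.7]
[43.0, 7.4, -1.7]
[42.5, 9.9, -1.7]
[41.8, 12.4, -1.7]
```

Request:
play_rows --motion '[{"grip": 1,"offset": [42.5,-10.5,-2],"dr": [0,0,-3.4]},{"grip": 1,"offset": [43,-8,-2],"dr": [0,0,-3.4]},{"grip": 1,"offset": [43.5,-5.5,-2],"dr": [0,0,-3.4]},{"grip": 1,"offset": [43.5,-3,-2],"dr": [0,0,-3.4]},{"grip": 1,"offset": [43.5,0,-2],"dr": [0,0,-3.4]}]'

```text
t: 1.35
tool_pos: [0.461, -0.209, 0.2925]
ee_rot: [-2.458, -1.956, 0.0]
ft_force: [-0.3, -0.2, 1.2]
finger_gap: 0.087
```

Request:
play_rows --motion '[{"grip": 1,"offset": [43.5,2.5,-2],"dr": [0,0,-3.4]},{"grip": 1,"offset": [43.5,5,-2],"dr": [0,0,-3.4]},{"grip": 1,"offset": [43,7.5,-2],"dr": [0,0,-3.4]},{"grip": 1,"offset": [42.5,10,-2],"dr": [0,0,-3.4]},{"grip": 1,"offset": [41.5,12.5,-2],"dr": [0,0,-3.4]}]'

```text
t: 1.98
tool_pos: [0.5218, 0.0001, 0.3025]
ee_rot: [2.142, 2.298, -0.0]
ft_force: [0.5, -0.1, 0.2]
finger_gap: 0.0871
```

Request:
play_rows --motion '[{"grip": 1,"offset": [0,0,0],"dr": [0,0,0]},{"grip": 1,"offset": [0,0,0],"dr": [0,0,0]}]'

```text
t: 2.22
tool_pos: [0.5216, -0.0021, 0.3022]
ee_rot: [-2.145, -2.295, 0.002]
ft_force: [-0.2, -0.7, -0.9]
finger_gap: 0.0869
```

```bash
python3 - <<'E'
from h import *
o=arm.get_obs();im,d=arm.grab_frame("wrist");cv2.imwrite("pics/w1.png",im[:,:,::-1])
np.savez("w1.npz",im=im,d=d,tool_pos=o["tool_pos"],ee_rot=o["ee_rot"]);print(o["tool_pos"],o["joint_pos"])
P=cloud(cam("wrist",o),d);ok=d>0
print("table",np.median(P[ok][:,2]))
x0,y0=.35,-.25
z=np.zeros((450,520,3),np.uint8)
ix=((P[...,0]-x0)*1000).round().astype(int);iy=((P[...,1]-y0)*1000).round().astype(int)
m=ok&(ix>=0)&(ix<450)&(iy>=0)&(iy<520)
z[ix[m],iy[m]]=im[m][:,::-1]
cv2.imwrite("pics/topw1.png",z[::-1,::-1])
E
```

```text
[ 0.52155229 -0.00207885  0.30224298] [ 0.59838606  0.0518355  -0.66599472  1.61866659  0.03280675  1.48294701
 -0.00223834]
table 0.008922737738385172
```

View pics/w1.png

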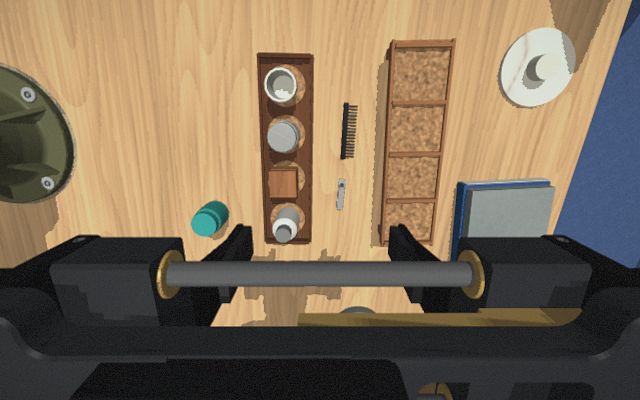

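View pics/topw1.png

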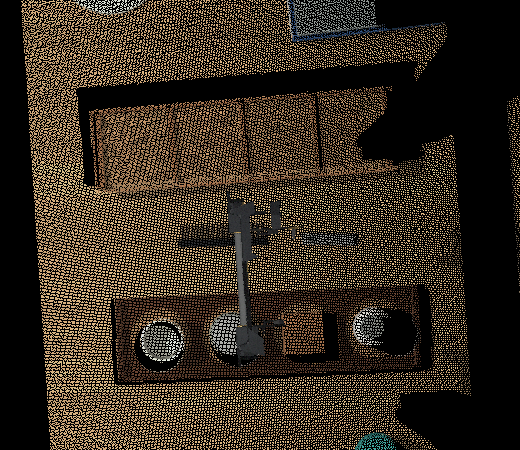

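```bash
cat > meas.py <<'E'
from h import *
def meas(n,im,d,obs=None):
    P=cloud(cam(n,obs),d).reshape(-1,3);P=P[d.ravel()>0]
    x,y,z=P.T
    print("==",n)
    tb=(x>.53)&(x<.6)&(abs(y)<.2)&(abs(z)<.03);print("table z %.4f"%np.median(z[tb]))
    s=P[(x>.58)&(x<.73)&(y>-.15)&(y<.22)&(z>.045)&(z<.07)][:,:2]*1000
    r=cv2.minAreaRect(s.astype(np.float32));print("shelf",np.round(r[0],1),np.round(r[1],1),round(r[2],2),len(s))
    c=P[(x>.58)&(x<.73)&(y>-.15)&(y<.22)&(z>.045)&(z<.07)];print("cork z",np.median(c[:,2]).round(4))
    t=P[(x>.40)&(x<.53)&(y>-.19)&(y<.19)&(z>.009)&(z<.03)][:,:2]*1000
    r=cv2.minAreaRect(t.astype(np.float32));print("tray",np.round(r[0],1),np.round(r[1],1),round(r[2],2))
    for nm,cx,cy,zl,zh,rad in(("cup",.459,.105,.050,.063,.033),("jar",.464,.036,.066,.077,.033),("box",.465,-.037,.051,.062,.036),("bottle",.471,-.105,.081,.093,.02)):
        m=(np.hypot(x-cx,y-cy)<rad)&(z>zl)&(z<zh);q=P[m]
        if len(q)<20: print(nm,len(q));continue
        f=q[:,:2].astype(np.float32)*1000
        (a,b),rr=cv2.minEnclosingCircle(f)
        mr=cv2.minAreaRect(f)
        print(nm,len(q),"circ",round(a,1),round(b,1),round(rr,1),"mean",f.mean(0).round(1),"z",np.median(q[:,2]).round(4),"rect",np.round(mr[0],1),np.round(mr[1],1),round(mr[2],1))
E
python3 - <<'E'
from meas import *
for n in("scene","side"):
    s=np.load(f"{n}0.npz");meas(n,s["im"],s["d"])
s=np.load("w1.npz");meas("wrist",s["im"],s["d"],s)
E
```

```text
== scene
table z -0.0000
shelf [660.   25.9] [ 85.  305.2] 4.66 11752
cork z 0.0501
tray [467.2   1.2] [ 86.6 305.7] 2.71
cup 298 circ 460.3 107.6 22.7 mean [460.4 108. ] z 0.0558 rect [460.6 108.1] [43.5 43.8] 54.0
jar 435 circ 465.5 38.0 20.8 mean [467.1  39.2] z 0.0706 rect [465.9  38.6] [39.2 38.6] 47.5
box 478 circ 467.0 -33.9 27.4 mean [468.2 -32.6] z 0.0547 rect [466.8 -33.9] [43.3 42.9] 5.2
bottle 135 circ 473.8 -103.1 12.7 mean [ 475.  -101.6] z 0.0864 rect [ 474.1 -102.8] [22.7 23.1] 82.1
== side
table z 0.0015
shelf [658.7  23.6] [ 87.7 305.1] 4.74 5669
cork z 0.0518
tray [465.7  -0.9] [ 85.9 305.4] 2.76
cup 284 circ 459.5 103.1 23.8 mean [457.8 103.3] z 0.0563 rect [457.9 103.9] [44.9 43.2] 52.0
jar 428 circ 463.7 34.9 21.3 mean [461.9  32.4] z 0.072 rect [463.7  34.8] [42.4 38.3] 49.3
box 639 circ 464.5 -37.0 28.2 mean [463.5 -39.3] z 0.0561 rect [465.2 -37.4] [43.9 42.9] 2.7
bottle 228 circ 471.8 -106.6 12.5 mean [ 470.1 -107.9] z 0.0879 rect [ 471.8 -106.6] [24.6 22.4] 32.5
== wrist
table z 0.0009
shelf [659.6  25.9] [ 85.2 304.3] 4.63 11575
cork z 0.0509
tray [466.2   1.5] [ 84.2 304.5] 2.68
cup 305 circ 459.2 107.3 22.2 mean [458.3 108.6] z 0.0575 rect [459.3 107.1] [43.6 43.4] 67.4
jar 674 circ 464.5 37.8 20.4 mean [464.9  38.2] z 0.0718 rect [464.8  37.9] [39.5 39.8] 57.1
box 736 circ 466.2 -34.1 27.9 mean [466.3 -32.9] z 0.0557 rect [466.  -33.4] [41.9 40.6] 3.5
bottle 202 circ 472.7 -103.1 11.7 mean [ 472.8 -102.2] z 0.0877 rect [ 472.6 -102.7] [23.  21.9] 4.2
```

Request:
play_rows --motion '[{"grip": 1,"offset": [28,-13.5,30],"dr": [0,0,0],"squeeze": 15},{"grip": 1,"offset": [28,-13.5,40],"dr": [0,0,0]},{"grip": 1,"offset": [28,-13.5,40],"dr": [0,0,0]},{"grip": 1,"offset": [29,-14,40],"dr": [0,0,0]},{"grip": 1,"offset": [0,0,0],"dr": [0,0,0]}]'

```text
schema error: expected keys grip, offset, dr
```

```bash
cat > go.py <<'E'
from plan import *
o=arm.get_obs();print("j",np.round(o["joint_pos"],2),"q",[np.round(arm.get_obs()["tool_pos"],4).tolist() for _ in range(2)])
yaw=np.degrees(np.arctan2(*R.from_rotvec(o["ee_rot"]).as_matrix()[[1,0],0])); plan(*[float(a)/1000 for a in sys.argv[1:4]],float(sys.argv[4]) if len(sys.argv)>4 else yaw,1)
E
python3 go.py 459.7 107 21
```

```text
j [ 0.6   0.05 -0.67  1.62  0.03  1.48 -0.  ] q [[0.5215, -0.0029, 0.3022], [0.5215, -0.0029, 0.3022]]
yaw now 93.78 rv tot [-0.04  0.04 -0.  ] per [-0.04  0.04 -0.  ] world d tot [ -61.8  109.9 -281.2]
[113.9, -54.3, 281.2]
```

Request:
play_rows --motion '[{"grip": 1,"offset": [28,-13.5,30],"dr": [0,0,0]},{"grip": 1,"offset": [28,-13.5,40],"dr": [0,0,0]},{"grip": 1,"offset": [28,-13.5,40],"dr": [0,0,0]},{"grip": 1,"offset": [29,-14,40],"dr": [0,0,0]},{"grip": 1,"offset": [0,0,0],"dr": [0,0,0]}]' --squeeze 15

```text
t: 2.9
tool_pos: [0.4564, 0.1074, 0.1497]
ee_rot: [-2.141, -2.294, 0.008]
ft_force: [0.0, -0.6, -0.5]
finger_gap: 0.0871
```

```bash
python3 go.py 459.7 107 21;python3 - <<'E'
from h import *
im,d=arm.grab_frame("wrist");cv2.imwrite("pics/w2.png",im[:,:,::-1])
E
```

```text
j [ 0.49  0.02 -0.78  1.95  0.02  1.18 -0.23] q [[0.4564, 0.1074, 0.1497], [0.4564, 0.1074, 0.1497]]
yaw now 93.97 rv tot [-0.35  0.04 -0.  ] per [-0.35  0.04 -0.  ] world d tot [   3.3   -0.4 -128.7]
[-0.6, 4.1, 128.6]
```

View pics/w2.png

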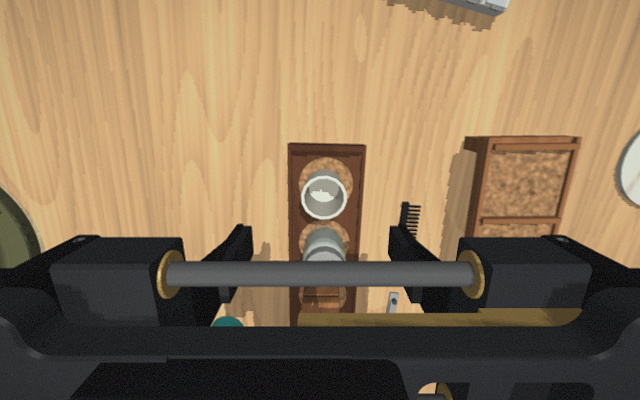

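The cup is seen at (324,197), between the fingers (about columns 241–400).

Request:
play_rows --motion '[{"grip": 1,"offset": [-0.5,3.5,25],"dr": [-0.3,0,0]},{"grip": 1,"offset": [0,0,35],"dr": [0,0,0]},{"grip": 1,"offset": [0,0,35],"dr": [0,0,0]},{"grip": 1,"offset": [0,0,20],"dr": [0,0,0]},{"grip": 1,"offset": [0,0,0],"dr": [0,0,0]}]'

```text
t: 3.58
tool_pos: [0.4642, 0.1052, 0.0372]
ee_rot: [2.147, 2.29, 0.004]
ft_force: [0.0, 0.9, 0.8]
finger_gap: 0.0868
```

```bash
python3 go.py 459.7 107 21
```

```text
j [ 0.44  0.21 -0.77  2.05  0.18  0.94 -0.36] q [[0.4642, 0.1052, 0.0372], [0.4642, 0.1052, 0.0372]]
yaw now 93.69 rv tot [0.21 0.   0.  ] per [0.21 0.   0.  ] world d tot [ -4.5   1.8 -16.2]
[2.1, -4.5, 16.1]
```

Request:
play_rows --motion '[{"grip": 1,"offset": [0,0,0],"dr": [0,0,0]}]'

```text
t: 3.7
tool_pos: [0.4656, 0.1062, 0.0389]
ee_rot: [2.144, 2.289, 0.009]
ft_force: [-0.0, -0.0, -0.6]
finger_gap: 0.0873
```

Request:
play_rows --motion '[{"grip": 1,"offset": [0,0,0],"dr": [0,0,0]}]'

```text
t: 3.82
tool_pos: [0.4653, 0.1066, 0.0389]
ee_rot: [2.142, 2.29, 0.009]
ft_force: [0.3, -0.0, -1.3]
finger_gap: 0.0868
```

```bash
python3 go.py 459.7 107 21
```

```text
j [ 0.44  0.2  -0.77  2.05  0.18  0.94 -0.36] q [[0.4653, 0.1066, 0.0389], [0.4653, 0.1066, 0.0389]]
yaw now 93.81 rv tot [0.45 0.03 0.  ] per [0.45 0.03 0.  ] world d tot [ -5.6   0.4 -17.9]
[0.7, -5.7, 17.9]
```

Request:
play_rows --motion '[{"grip": 1,"offset": [0.5,-5.5,5],"dr": [0.4,0,0]},{"grip": 1,"offset": [0,0,12.5],"dr": [0,0,0]},{"grip": 1,"offset": [0,0,0],"dr": [0,0,0]},{"grip": 1,"offset": [0,0,0],"dr": [0,0,0]}]'

```text
t: 4.32
tool_pos: [0.4582, 0.1072, 0.0198]
ee_rot: [-2.144, -2.294, 0.002]
ft_force: [-0.4, -0.7, -0.1]
finger_gap: 0.087
```

```bash
python3 go.py 459.7 107 21; python3 - <<'E'
from h import *
im,d=arm.grab_frame("wrist");cv2.imwrite("pics/w3.png",im[:,:,::-1])
E
```

```text
j [ 0.43  0.23 -0.76  2.07  0.2   0.91 -0.38] q [[0.4582, 0.1072, 0.0198], [0.4582, 0.1072, 0.0198]]
yaw now 93.88 rv tot [-0.13 -0.01  0.  ] per [-0.13 -0.01  0.  ] world d tot [ 1.5 -0.2  1.2]
[-0.3, 1.5, -1.2]
```

View pics/w3.png

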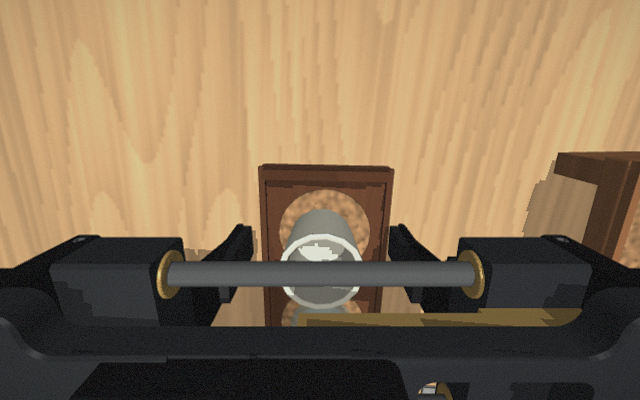

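The cup rim sits centred at column 320 between the fingers. I'll close on it, gradually.

Request:
play_rows --motion '[{"grip": 0.65,"offset": [0,1,0],"dr": [0,0,0]},{"grip": 0.55,"offset": [0,0,0],"dr": [0,0,0]},{"grip": 0.45,"offset": [0,0,0],"dr": [0,0,0]},{"grip": 0.3,"offset": [0,0,0],"dr": [0,0,0]},{"grip": 0.3,"offset": [0,0,0],"dr": [0,0,0]}]'

```text
t: 5.0
tool_pos: [0.4593, 0.1071, 0.02]
ee_rot: [-2.145, -2.294, 0.002]
ft_force: [-1.1, 0.5, 1.2]
finger_gap: 0.0449
```

Request:
play_rows --motion '[{"grip": 0.3,"offset": [0,0,0],"dr": [0,0,0]},{"grip": 0.3,"offset": [0,0,0],"dr": [0,0,0]}]'

```text
t: 5.25
tool_pos: [0.4593, 0.1071, 0.02]
ee_rot: [-2.144, -2.294, 0.002]
ft_force: [-0.5, 0.3, 1.0]
finger_gap: 0.043
```

Request:
play_rows --motion '[{"grip": 0.3,"offset": [0,0,-10],"dr": [0,0,0]},{"grip": 0.3,"offset": [0,0,-30],"dr": [0,0,0]},{"grip": 0.3,"offset": [0,0,-40],"dr": [0,0,0]},{"grip": 0.3,"offset": [0,0,-40],"dr": [0,0,0]},{"grip": 0.3,"offset": [0,0,-20],"dr": [0,0,0]}]'

```text
t: 5.88
tool_pos: [0.4607, 0.1076, 0.1629]
ee_rot: [2.144, 2.294, 0.002]
ft_force: [0.5, -0.0, -1.3]
finger_gap: 0.0431
```

```bash
python3 go.py 668.3 -82.1 150
```

```text
j [ 0.51  0.01 -0.79  1.93  0.01  1.2  -0.22] q [[0.4607, 0.1076, 0.1629], [0.4607, 0.1076, 0.1629]]
yaw now 93.88 rv tot [0.13 0.03 0.  ] per [0.13 0.03 0.  ] world d tot [ 207.6 -189.7  -12.9]
[-203.3, 194.2, 13.5]
```

Request:
play_rows --motion '[{"grip": 0.3,"offset": [-20,20,0],"dr": [0,0,0]},{"grip": 0.3,"offset": [-26,25,0],"dr": [0,0,0]},{"grip": 0.3,"offset": [-26,25,0],"dr": [0,0,0]},{"grip": 0.3,"offset": [-26,25,0],"dr": [0,0,0]},{"grip": 0.3,"offset": [-26,25,0],"dr": [0,0,0]}]'

```text
t: 6.5
tool_pos: [0.5885, -0.0093, 0.1604]
ee_rot: [-2.144, -2.295, 0.002]
ft_force: [0.5, 0.2, -0.6]
finger_gap: 0.0433
```

Request:
play_rows --motion '[{"grip": 0.3,"offset": [-26,25,0],"dr": [0,0,0]},{"grip": 0.3,"offset": [-26,25,0],"dr": [0,0,0]},{"grip": 0.3,"offset": [-18,16,10],"dr": [0,0,0]},{"grip": 0.3,"offset": [-8,8,10],"dr": [0,0,0]},{"grip": 0.3,"offset": [0,0,0],"dr": [0,0,0]}]'

```text
t: 7.12
tool_pos: [0.6659, -0.0814, 0.1384]
ee_rot: [-2.143, -2.292, 0.004]
ft_force: [-0.4, -0.2, -0.5]
finger_gap: 0.043
```

```bash
python3 go.py 668.3 -82.1 58; python3 - <<'E'
from h import *
im,d=arm.grab_frame("wrist");cv2.imwrite("pics/w4.png",im[:,:,::-1])
im,d=arm.grab_frame("scene");cv2.imwrite("pics/s4.png",im[:,:,::-1])
E
```

```text
j [ 0.54  0.49 -0.63  1.48  0.29  1.27 -0.05] q [[0.6659, -0.0814, 0.1384], [0.6659, -0.0814, 0.1384]]
yaw now 93.84 rv tot [-0.24 -0.06  0.  ] per [-0.24 -0.06  0.  ] world d tot [  2.4  -0.7 -80.4]
[-0.9, 2.7, 80.4]
```

View pics/s4.png

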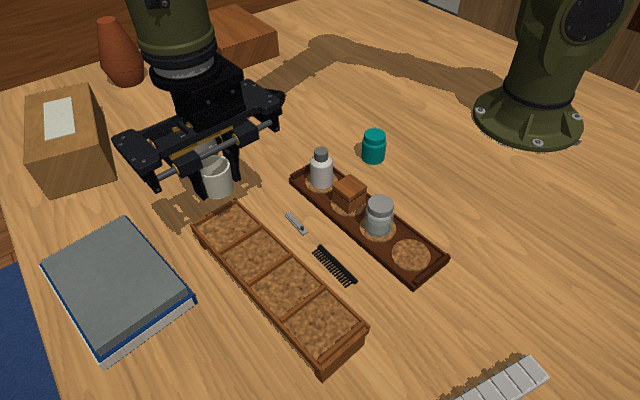

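The cup hangs upright in the jaws at (217,178), above the rightmost bay. The other three are undisturbed.

Request:
play_rows --motion '[{"grip": 0.3,"offset": [-1,2.5,20],"dr": [-0.2,0,0]},{"grip": 0.3,"offset": [0,0,25],"dr": [0,0,0]},{"grip": 0.3,"offset": [0,0,15],"dr": [0,0,0]},{"grip": 0.3,"offset": [0,0,8],"dr": [0,0,0]},{"grip": 0.3,"offset": [0,0,0],"dr": [0,0,0]}]'

```text
t: 7.85
tool_pos: [0.6691, -0.082, 0.0712]
ee_rot: [2.145, 2.295, 0.001]
ft_force: [1.2, -0.5, -0.1]
finger_gap: 0.0435
```

Request:
play_rows --motion '[{"grip": 0.3,"offset": [0,0,0],"dr": [0,0,0]}]'

```text
t: 7.98
tool_pos: [0.67, -0.0821, 0.0726]
ee_rot: [2.144, 2.293, 0.003]
ft_force: [0.1, -0.0, -1.2]
finger_gap: 0.0434
```

```bash
python3 go.py 668.3 -82.1 57.5
```

```text
j [ 0.53  0.55 -0.61  1.54  0.33  1.16 -0.07] q [[0.67, -0.0821, 0.0726], [0.67, -0.0821, 0.0726]]
yaw now 93.87 rv tot [0.19 0.02 0.  ] per [0.19 0.02 0.  ] world d tot [ -1.7  -0.  -15.1]
[0.1, -1.7, 15.1]
```

Request:
play_rows --motion '[{"grip": 0.3,"offset": [0,-1.5,7],"dr": [0.2,0,0]},{"grip": 0.3,"offset": [0,0,4],"dr": [0,0,0]},{"grip": 0.3,"offset": [0,0,2],"dr": [0,0,0]},{"grip": 0.3,"offset": [0,0,0],"dr": [0,0,0]}]'

```text
t: 8.48
tool_pos: [0.6677, -0.0823, 0.0584]
ee_rot: [-2.144, -2.294, 0.002]
ft_force: [-0.8, 0.6, -1.1]
finger_gap: 0.0429
```

Request:
play_rows --motion '[{"grip": 0.3,"offset": [0,0,1],"dr": [0,0,0]},{"grip": 0.3,"offset": [0,0,0],"dr": [0,0,0]}]'

```text
t: 8.72
tool_pos: [0.6679, -0.0823, 0.0577]
ee_rot: [-2.145, -2.294, 0.002]
ft_force: [0.3, -0.6, -0.4]
finger_gap: 0.0433
```

Request:
play_rows --motion '[{"grip": 0.3,"offset": [0,0,1],"dr": [0,0,0]},{"grip": 0.3,"offset": [0,0,0],"dr": [0,0,0]}]'

```text
t: 8.98
tool_pos: [0.668, -0.0823, 0.0571]
ee_rot: [-2.145, -2.295, 0.002]
ft_force: [-0.7, -0.3, 0.4]
finger_gap: 0.0432
```

Request:
play_rows --motion '[{"grip": 0.52,"offset": [0,0,0],"dr": [0,0,0]},{"grip": 0.6,"offset": [0,0,0],"dr": [0,0,0]},{"grip": 0.75,"offset": [0,0,0],"dr": [0,0,0]},{"grip": 0.9,"offset": [0,0,0],"dr": [0,0,0]},{"grip": 1,"offset": [0,0,0],"dr": [0,0,0]}]'

```text
t: 9.6
tool_pos: [0.6678, -0.0823, 0.0566]
ee_rot: [-2.144, -2.294, 0.002]
ft_force: [0.2, 0.1, 0.3]
finger_gap: 0.0743
```

Request:
play_rows --motion '[{"grip": 1,"offset": [0,0,-10],"dr": [0,0,0]},{"grip": 1,"offset": [0,0,-30],"dr": [0,0,0]},{"grip": 1,"offset": [0,0,-40],"dr": [0,0,0]},{"grip": 1,"offset": [0,0,-25],"dr": [0,0,0]},{"grip": 1,"offset": [0,0,0],"dr": [0,0,0]}]'

```text
t: 10.22
tool_pos: [0.6698, -0.082, 0.1651]
ee_rot: [2.143, 2.293, 0.003]
ft_force: [-0.6, -0.0, -0.1]
finger_gap: 0.0871
```

```bash
python3 go.py 464.8 37.6 150; python3 - <<'E'
from h import *
im,d=arm.grab_frame("scene");cv2.imwrite("pics/s5.png",im[:,:,::-1])
P=cloud(cam("scene"),d).reshape(-1,3);x,y,z=P.T
q=P[(x>.62)&(x<.72)&(y>-.12)&(y<-.05)&(z>.088)&(z<.1)];(a,b),r=cv2.minEnclosingCircle(q[:,:2].astype(np.float32)*1000);print(a,b,r,np.median(q[:,2]),len(q))
E
```

```text
j [ 0.55  0.47 -0.63  1.44  0.28  1.31 -0.04] q [[0.6698, -0.082, 0.1651], [0.6698, -0.082, 0.1651]]
yaw now 93.87 rv tot [0.22 0.07 0.  ] per [0.22 0.07 0.  ] world d tot [-205.   119.6  -15.1]
[133.2, -196.5, 14.2]
669.1134643554688 -82.56201934814453 23.322736740112305 0.09262607933378933 298
```

View pics/s5.png

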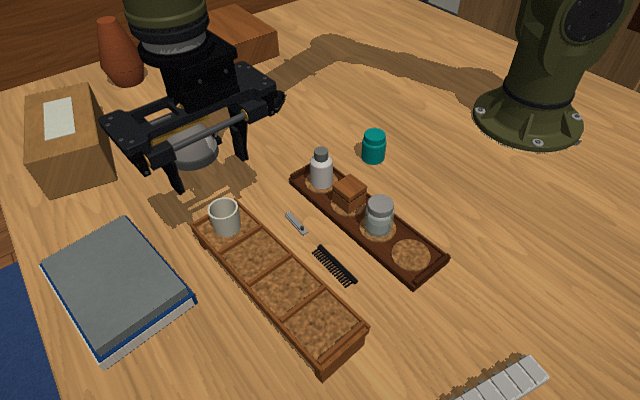

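The cup stands upright at (224,217), within about 1 mm of the bay centre. Jar next.

Request:
play_rows --motion '[{"grip": 1,"offset": [18,-26,0],"dr": [0.2,0,0]},{"grip": 1,"offset": [23,-34,0],"dr": [0,0,0]},{"grip": 1,"offset": [23,-34,0],"dr": [0,0,0]},{"grip": 1,"offset": [23,-34,0],"dr": [0,0,0]},{"grip": 1,"offset": [23,-34,0],"dr": [0,0,0]}]'

```text
t: 10.9
tool_pos: [0.4968, 0.0171, 0.1609]
ee_rot: [-2.142, -2.291, 0.008]
ft_force: [-0.2, -0.8, 1.2]
finger_gap: 0.0868
```

Request:
play_rows --motion '[{"grip": 1,"offset": [15,-22,0],"dr": [0,0,0]},{"grip": 1,"offset": [8,-12,10],"dr": [0,0,0]},{"grip": 1,"offset": [0,0,0],"dr": [0,0,0]},{"grip": 1,"offset": [0,0,0],"dr": [0,0,0]}]'

```text
t: 11.4
tool_pos: [0.4637, 0.0367, 0.1524]
ee_rot: [-2.143, -2.292, 0.006]
ft_force: [1.0, -0.2, -0.2]
finger_gap: 0.0869
```

```bash
python3 go.py 464.8 37.6 21
```

```text
j [ 0.63  0.01 -0.76  1.96  0.01  1.18 -0.07] q [[0.4637, 0.0367, 0.1524], [0.4637, 0.0367, 0.1524]]
yaw now 93.83 rv tot [-0.32 -0.01  0.  ] per [-0.32 -0.01  0.  ] world d tot [   1.1    0.9 -131.4]
[0.8, 1.8, 131.4]
```

Request:
play_rows --motion '[{"grip": 1,"offset": [1,1.5,20],"dr": [-0.3,0,0]},{"grip": 1,"offset": [0,0,35],"dr": [0,0,0]},{"grip": 1,"offset": [0,-1,35],"dr": [0,0,0]},{"grip": 1,"offset": [0,-1,22],"dr": [0,0,0]},{"grip": 1,"offset": [0,0,0],"dr": [0,0,0]}]'

```text
t: 12.02
tool_pos: [0.4618, 0.038, 0.0391]
ee_rot: [-2.143, -2.292, 0.003]
ft_force: [0.2, 0.7, 0.4]
finger_gap: 0.087
```

Request:
play_rows --motion '[{"grip": 1,"offset": [0,0,0],"dr": [0,0,0]}]'

```text
t: 12.15
tool_pos: [0.4639, 0.0382, 0.0414]
ee_rot: [2.145, 2.294, 0.002]
ft_force: [1.0, 0.9, 0.7]
finger_gap: 0.0869
```

```bash
python3 go.py 464.8 37.6 21
```

```text
j [ 0.58  0.17 -0.76  2.07  0.15  0.95 -0.19] q [[0.4639, 0.0382, 0.0414], [0.4639, 0.0382, 0.0414]]
yaw now 93.84 rv tot [ 0.07 -0.02 -0.  ] per [ 0.07 -0.02 -0.  ] world d tot [  0.9  -0.6 -20.4]
[-0.7, 0.8, 20.4]
```

Request:
play_rows --motion '[{"grip": 1,"offset": [-0.5,0.5,12],"dr": [0,0,0]},{"grip": 1,"offset": [0,0,8],"dr": [0,0,0]},{"grip": 1,"offset": [0,0,0],"dr": [0,0,0]},{"grip": 1,"offset": [0,0,0],"dr": [0,0,0]}]'

```text
t: 12.65
tool_pos: [0.4634, 0.0378, 0.0207]
ee_rot: [2.145, 2.295, 0.0]
ft_force: [-0.1, -0.3, -0.2]
finger_gap: 0.0866
```

```bash
python3 go.py 464.8 37.6 21; python3 - <<'E'
from h import *
im,d=arm.grab_frame("wrist");cv2.imwrite("pics/w6.png",im[:,:,::-1])
E
```

```text
j [ 0.57  0.21 -0.75  2.09  0.18  0.91 -0.22] q [[0.4634, 0.0378, 0.0207], [0.4634, 0.0378, 0.0207]]
yaw now 93.88 rv tot [0. 0. 0.] per [0. 0. 0.] world d tot [ 1.4 -0.2  0.3]
[-0.3, 1.4, -0.3]
```

View pics/w6.png

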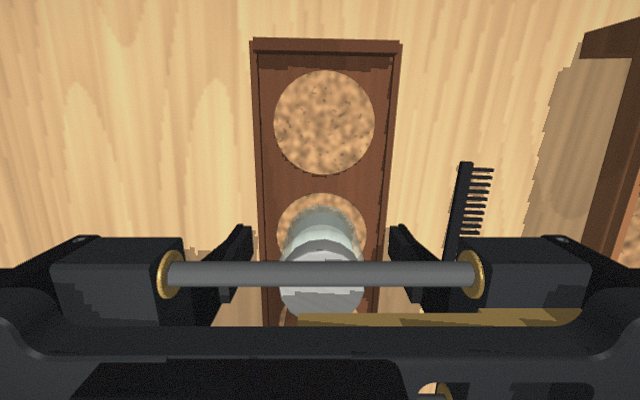

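The jar is centred between the fingers at column 321, so I'm closing.

Request:
play_rows --motion '[{"grip": 0.65,"offset": [0,1,0],"dr": [0,0,0]},{"grip": 0.58,"offset": [0,0,0],"dr": [0,0,0]},{"grip": 0.5,"offset": [0,0,0],"dr": [0,0,0]},{"grip": 0.35,"offset": [0,0,0],"dr": [0,0,0]},{"grip": 0.3,"offset": [0,0,0],"dr": [0,0,0]}]' --squeeze 20

```text
t: 13.32
tool_pos: [0.4643, 0.0378, 0.0206]
ee_rot: [2.145, 2.295, -0.0]
ft_force: [-1.0, 0.1, 0.3]
finger_gap: 0.0452
```

Request:
play_rows --motion '[{"grip": 0.3,"offset": [0,0,0],"dr": [0,0,0]},{"grip": 0.3,"offset": [0,0,0],"dr": [0,0,0]}]'

```text
t: 13.58
tool_pos: [0.4643, 0.0378, 0.0206]
ee_rot: [2.145, 2.295, -0.0]
ft_force: [0.1, -0.5, 0.4]
finger_gap: 0.0453
```

Request:
play_rows --motion '[{"grip": 0.3,"offset": [0,0,-10],"dr": [0,0,0]},{"grip": 0.3,"offset": [0,0,-30],"dr": [0,0,0]},{"grip": 0.3,"offset": [0,0,-40],"dr": [0,0,0]},{"grip": 0.3,"offset": [0,0,-40],"dr": [0,0,0]},{"grip": 0.3,"offset": [0,0,-20],"dr": [0,0,0]}]'

```text
t: 14.2
tool_pos: [0.4654, 0.0381, 0.1635]
ee_rot: [2.143, 2.293, 0.003]
ft_force: [0.2, -0.8, -0.7]
finger_gap: 0.0453
```

```bash
python3 go.py 662.4 -10.4 150
```

```text
j [ 0.64 -0.01 -0.77  1.95 -0.    1.2  -0.06] q [[0.4654, 0.0381, 0.1635], [0.4654, 0.0381, 0.1635]]
yaw now 93.89 rv tot [0.21 0.06 0.  ] per [0.21 0.06 0.  ] world d tot [197.  -48.5 -13.5]
[-61.8, 193.2, 14.2]
```

Request:
play_rows --motion '[{"grip": 0.3,"offset": [-6,20,0],"dr": [0,0,0]},{"grip": 0.3,"offset": [-9,28,0],"dr": [0,0,0]},{"grip": 0.3,"offset": [-9,28,0],"dr": [0,0,0]},{"grip": 0.3,"offset": [-9,28,0],"dr": [0,0,0]},{"grip": 0.3,"offset": [-9,28,0],"dr": [0,0,0]}]'

```text
t: 14.82
tool_pos: [0.5997, 0.0045, 0.161]
ee_rot: [2.145, 2.295, 0.0]
ft_force: [0.2, 0.4, -0.9]
finger_gap: 0.0453
```

Request:
play_rows --motion '[{"grip": 0.3,"offset": [-9,28,0],"dr": [0,0,0]},{"grip": 0.3,"offset": [-8,24,5],"dr": [0,0,0]},{"grip": 0.3,"offset": [-3,10,10],"dr": [0,0,0]},{"grip": 0.3,"offset": [0,0,10],"dr": [0,0,0]},{"grip": 0.3,"offset": [0,0,0],"dr": [0,0,0]}]'

```text
t: 15.45
tool_pos: [0.6603, -0.0105, 0.1343]
ee_rot: [-2.143, -2.294, 0.003]
ft_force: [0.3, 0.1, -1.7]
finger_gap: 0.0456
```

```bash
python3 go.py 662.4 -10.4 57.6
```

```text
j [ 0.49  0.49 -0.7   1.51  0.32  1.26 -0.17] q [[0.6603, -0.0105, 0.1343], [0.6603, -0.0105, 0.1343]]
yaw now 93.92 rv tot [-0.18 -0.01  0.  ] per [-0.18 -0.01  0.  ] world d tot [  2.1   0.1 -76.7]
[-0.0, 2.4, 76.6]
```

Request:
play_rows --motion '[{"grip": 0.3,"offset": [0,1.5,20],"dr": [-0.1,0,0]},{"grip": 0.3,"offset": [0,0,25],"dr": [0,0,0]},{"grip": 0.3,"offset": [0,0,15],"dr": [0,0,0]},{"grip": 0.3,"offset": [0,0,6],"dr": [0,0,0]},{"grip": 0.3,"offset": [0,0,0],"dr": [0,0,0]}]'

```text
t: 16.08
tool_pos: [0.6636, -0.0108, 0.0695]
ee_rot: [2.144, 2.294, 0.002]
ft_force: [1.0, -0.0, -0.7]
finger_gap: 0.0453
```

Request:
play_rows --motion '[{"grip": 0.3,"offset": [0,0,0],"dr": [0,0,0]}]'

```text
t: 16.2
tool_pos: [0.6643, -0.0107, 0.0705]
ee_rot: [2.144, 2.293, 0.004]
ft_force: [0.2, 0.6, -0.5]
finger_gap: 0.0453
```

```bash
python3 go.py 662.4 -10.4 57.6
```

```text
j [ 0.48  0.55 -0.67  1.56  0.36  1.15 -0.2 ] q [[0.6643, -0.0107, 0.0705], [0.6643, -0.0107, 0.0705]]
yaw now 93.87 rv tot [0.19 0.01 0.  ] per [0.19 0.01 0.  ] world d tot [ -1.9   0.3 -12.9]
[0.5, -1.9, 12.9]
```

Request:
play_rows --motion '[{"grip": 0.3,"offset": [0.5,-1.5,6],"dr": [0.2,0,0]},{"grip": 0.3,"offset": [0,0,4],"dr": [0,0,0]},{"grip": 0.3,"offset": [0,0,2],"dr": [0,0,0]},{"grip": 0.3,"offset": [0,0,0],"dr": [0,0,0]},{"grip": 0.3,"offset": [0,0,0],"dr": [0,0,0]}]'

```text
t: 16.82
tool_pos: [0.6621, -0.0104, 0.0577]
ee_rot: [-2.144, -2.294, 0.002]
ft_force: [-0.2, 0.5, 0.8]
finger_gap: 0.0452
```

Request:
play_rows --motion '[{"grip": 0.3,"offset": [0,0,0.5],"dr": [0,0,0]},{"grip": 0.53,"offset": [0,0,0],"dr": [0,0,0]},{"grip": 0.6,"offset": [0,0,0],"dr": [0,0,0]},{"grip": 0.8,"offset": [0,0,0],"dr": [0,0,0]},{"grip": 1,"offset": [0,0,0],"dr": [0,0,0]}]'

```text
t: 17.45
tool_pos: [0.6621, -0.0105, 0.0568]
ee_rot: [-2.144, -2.294, 0.002]
ft_force: [0.1, -0.3, -1.0]
finger_gap: 0.0646
```

Request:
play_rows --motion '[{"grip": 1,"offset": [0,0,-4],"dr": [0,0,0]},{"grip": 1,"offset": [0,0,-30],"dr": [0,0,0]},{"grip": 1,"offset": [0,0,-40],"dr": [0,0,0]},{"grip": 1,"offset": [0,0,-30],"dr": [0,0,0]},{"grip": 1,"offset": [0,0,0],"dr": [0,0,0]}]'

```text
t: 18.08
tool_pos: [0.6642, -0.01, 0.1645]
ee_rot: [2.143, 2.293, 0.004]
ft_force: [0.0, -1.1, -0.5]
finger_gap: 0.0869
```

```bash
python3 go.py 466.3 -34 150; python3 - <<'E'
from h import *
im,d=arm.grab_frame("scene");cv2.imwrite("pics/s7.png",im[:,:,::-1])
P=cloud(cam("scene"),d).reshape(-1,3);x,y,z=P.T
q=P[(x>.62)&(x<.72)&(y>-.04)&(y<.02)&(z>.1)&(z<.115)];(a,b),r=cv2.minEnclosingCircle(q[:,:2].astype(np.float32)*1000);print(a,b,r,np.median(q[:,2]),len(q))
E
```

```text
j [ 0.5   0.47 -0.7   1.47  0.31  1.31 -0.17] q [[0.6642, -0.01, 0.1645], [0.6642, -0.01, 0.1645]]
yaw now 93.87 rv tot [0.24 0.04 0.  ] per [0.24 0.04 0.  ] world d tot [-197.9  -24.   -14.5]
[-10.6, -199.1, 13.7]
663.1787719726562 -9.855437278747559 20.644447326660156 0.10762982263808585 634
```

View pics/s7.png

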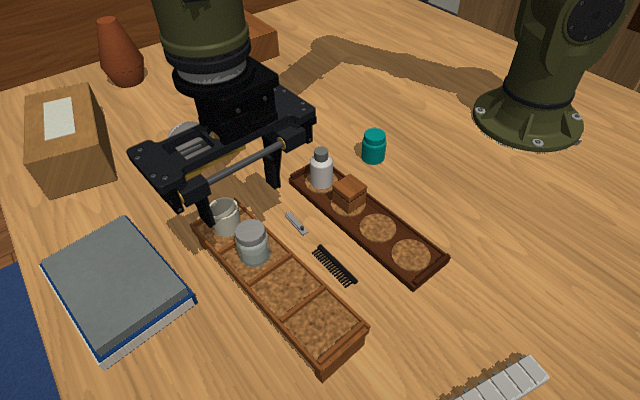

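The jar stands upright at (252,242), about 1 mm off its bay centre. The cup is undisturbed at (223,217). Box next.

Request:
play_rows --motion '[{"grip": 1,"offset": [-1,-22,0],"dr": [0.2,0,0]},{"grip": 1,"offset": [-2,-34,0],"dr": [0,0,0]},{"grip": 1,"offset": [-2,-34,0],"dr": [0,0,0]},{"grip": 1,"offset": [-2,-34,0],"dr": [0,0,0]},{"grip": 1,"offset": [-2,-34,0],"dr": [0,0,0]}]'

```text
t: 18.75
tool_pos: [0.5031, -0.0303, 0.1603]
ee_rot: [-2.142, -2.291, 0.008]
ft_force: [-0.9, 0.5, 0.5]
finger_gap: 0.087
```

Request:
play_rows --motion '[{"grip": 1,"offset": [-1,-25,0],"dr": [0,0,0]},{"grip": 1,"offset": [-1,-16,10],"dr": [0,0,0]},{"grip": 1,"offset": [0,0,0],"dr": [0,0,0]},{"grip": 1,"offset": [0,0,0],"dr": [0,0,0]}]'

```text
t: 19.25
tool_pos: [0.4648, -0.0348, 0.1519]
ee_rot: [-2.143, -2.292, 0.006]
ft_force: [-0.5, 0.5, -0.1]
finger_gap: 0.0866
```

```bash
python3 go.py 466.3 -34 20; python3 - <<'E'
from h import *
o=arm.get_obs();im,d=arm.grab_frame("wrist");cv2.imwrite("pics/w8.png",im[:,:,::-1])
P=cloud(cam("wrist",o),d).reshape(-1,3);x,y,z=P.T
q=P[(x>.43)&(x<.50)&(y>-.07)&(y<.0)&(z>.051)&(z<.065)];print(len(q),cv2.minAreaRect(q[:,:2].astype(np.float32)*1000))
E
```

```text
j [ 0.77  0.01 -0.75  1.96  0.01  1.18  0.09] q [[0.4648, -0.0348, 0.1519], [0.4648, -0.0348, 0.1519]]
yaw now 93.87 rv tot [-0.29 -0.02  0.  ] per [-0.29 -0.02  0.  ] world d tot [   1.5    0.8 -131.9]
[0.6, 2.2, 131.9]
1754 ((465.9345397949219, -33.97953796386719), (42.045204162597656, 41.23863220214844), 3.9484241008758545)
```

Request:
play_rows --motion '[{"grip": 1,"offset": [0.5,1.5,20],"dr": [-0.3,0,0]},{"grip": 1,"offset": [0,0,35],"dr": [0,0,0]},{"grip": 1,"offset": [0,-0.5,35],"dr": [0,0,0]},{"grip": 1,"offset": [0,-0.5,22],"dr": [0,0,0]},{"grip": 1,"offset": [0,0,0],"dr": [0,0,0]}]'

```text
t: 19.92
tool_pos: [0.4639, -0.0336, 0.0386]
ee_rot: [-2.142, -2.293, 0.001]
ft_force: [-1.1, 0.4, -0.4]
finger_gap: 0.0872
```

Request:
play_rows --motion '[{"grip": 1,"offset": [0,0,12],"dr": [0,0,0]},{"grip": 1,"offset": [0,0,7],"dr": [0,0,0]},{"grip": 1,"offset": [0,0,0],"dr": [0,0,0]},{"grip": 1,"offset": [0,0,0],"dr": [0,0,0]}]'

```text
t: 20.42
tool_pos: [0.4651, -0.0344, 0.0214]
ee_rot: [2.145, 2.295, 0.0]
ft_force: [0.1, 0.3, -0.7]
finger_gap: 0.087
```

```bash
python3 go.py 466.1 -34 20
```

```text
j [ 0.72  0.21 -0.75  2.09  0.18  0.91 -0.06] q [[0.4651, -0.0344, 0.0214], [0.4651, -0.0344, 0.0214]]
yaw now 93.86 rv tot [0.04 0.02 0.  ] per [0.04 0.02 0.  ] world d tot [ 1.   0.4 -1.4]
[0.3, 1.0, 1.4]
```

Request:
play_rows --motion '[{"grip": 0.65,"offset": [0.5,1,1.5],"dr": [0,0,0]},{"grip": 0.55,"offset": [0,0,0],"dr": [0,0,0]},{"grip": 0.45,"offset": [0,0,0],"dr": [0,0,0]},{"grip": 0.35,"offset": [0,0,0],"dr": [0,0,0]},{"grip": 0.3,"offset": [0,0,0],"dr": [0,0,0]}]' --squeeze 15

```text
t: 21.05
tool_pos: [0.4657, -0.0338, 0.0195]
ee_rot: [2.145, 2.295, -0.0]
ft_force: [-0.9, 0.7, 0.6]
finger_gap: 0.0447
```

Request:
play_rows --motion '[{"grip": 0.3,"offset": [0,0,0],"dr": [0,0,0]},{"grip": 0.3,"offset": [0,0,0],"dr": [0,0,0]}]'

```text
t: 21.3
tool_pos: [0.4657, -0.0338, 0.0195]
ee_rot: [2.145, 2.295, -0.0]
ft_force: [-0.1, 0.9, -0.8]
finger_gap: 0.042
```

Request:
play_rows --motion '[{"grip": 0.3,"offset": [0,0,-10],"dr": [0,0,0]},{"grip": 0.3,"offset": [0,0,-30],"dr": [0,0,0]},{"grip": 0.3,"offset": [0,0,-40],"dr": [0,0,0]},{"grip": 0.3,"offset": [0,0,-40],"dr": [0,0,0]},{"grip": 0.3,"offset": [0,0,-20],"dr": [0,0,0]}]'

```text
t: 21.92
tool_pos: [0.4669, -0.0336, 0.1624]
ee_rot: [2.142, 2.293, 0.002]
ft_force: [0.0, -1.0, -1.6]
finger_gap: 0.0417
```

```bash
python3 go.py 656.6 61.4 150
```

```text
j [ 0.79 -0.   -0.77  1.94 -0.    1.2   0.09] q [[0.4669, -0.0336, 0.1624], [0.4669, -0.0336, 0.1624]]
yaw now 93.89 rv tot [0.2  0.09 0.  ] per [0.2  0.09 0.  ] world d tot [189.7  95.  -12.4]
[82.0, 195.7, 13.0]
```

Request:
play_rows --motion '[{"grip": 0.3,"offset": [9,20,0],"dr": [0,0,0]},{"grip": 0.3,"offset": [12,28,0],"dr": [0,0,0]},{"grip": 0.3,"offset": [12,28,0],"dr": [0,0,0]},{"grip": 0.3,"offset": [12,28,0],"dr": [0,0,0]},{"grip": 0.3,"offset": [12,28,0],"dr": [0,0,0]}]'

```text
t: 22.55
tool_pos: [0.5944, 0.0323, 0.16]
ee_rot: [2.146, 2.295, 0.0]
ft_force: [0.3, 0.8, 0.3]
finger_gap: 0.042
```

Request:
play_rows --motion '[{"grip": 0.3,"offset": [12,28,0],"dr": [0,0,0]},{"grip": 0.3,"offset": [9,24,5],"dr": [0,0,0]},{"grip": 0.3,"offset": [4,12,10],"dr": [0,0,0]},{"grip": 0.3,"offset": [0,0,10],"dr": [0,0,0]},{"grip": 0.3,"offset": [0,0,0],"dr": [0,0,0]}]'

```text
t: 23.18
tool_pos: [0.6542, 0.0604, 0.1331]
ee_rot: [-2.144, -2.294, 0.004]
ft_force: [0.1, -0.5, -0.7]
finger_gap: 0.042
```

```bash
python3 go.py 656.6 61.4 56.5
```

```text
j [ 0.44  0.5  -0.77  1.52  0.36  1.27 -0.31] q [[0.6542, 0.0604, 0.1331], [0.6542, 0.0604, 0.1331]]
yaw now 93.85 rv tot [-0.18  0.04 -0.  ] per [-0.18  0.04 -0.  ] world d tot [  2.4   1.  -76.6]
[0.9, 2.7, 76.6]
```

Request:
play_rows --motion '[{"grip": 0.3,"offset": [1,1,20],"dr": [0,0,0]},{"grip": 0.3,"offset": [0,0,25],"dr": [0,0,0]},{"grip": 0.3,"offset": [0,0,15],"dr": [0,0,0]},{"grip": 0.3,"offset": [0,0,6],"dr": [0,0,0]},{"grip": 0.3,"offset": [0,0,0],"dr": [0,0,0]}]'

```text
t: 23.8
tool_pos: [0.6566, 0.0623, 0.0684]
ee_rot: [-2.145, -2.295, 0.0]
ft_force: [-0.1, 0.6, -0.7]
finger_gap: 0.0419
```

Request:
play_rows --motion '[{"grip": 0.3,"offset": [0,0,0],"dr": [0,0,0]}]'

```text
t: 23.92
tool_pos: [0.6574, 0.0625, 0.0695]
ee_rot: [2.145, 2.294, 0.002]
ft_force: [0.4, 0.5, -0.1]
finger_gap: 0.042
```

```bash
python3 go.py 656.6 61.4 56.5
```

```text
j [ 0.42  0.56 -0.74  1.57  0.41  1.16 -0.34] q [[0.6574, 0.0625, 0.0695], [0.6574, 0.0625, 0.0695]]
yaw now 93.86 rv tot [ 0.09 -0.   -0.  ] per [ 0.09 -0.   -0.  ] world d tot [ -0.8  -1.1 -13. ]
[-1.1, -0.8, 13.0]
```

Request:
play_rows --motion '[{"grip": 0.3,"offset": [-1,-0.5,6],"dr": [0,0,0]},{"grip": 0.3,"offset": [0,0,4],"dr": [0,0,0]},{"grip": 0.3,"offset": [0,0,2],"dr": [0,0,0]},{"grip": 0.3,"offset": [0,0,0],"dr": [0,0,0]},{"grip": 0.3,"offset": [0,0,0],"dr": [0,0,0]}]'

```text
t: 24.55
tool_pos: [0.6563, 0.0613, 0.0566]
ee_rot: [2.145, 2.295, -0.0]
ft_force: [0.1, -0.6, 1.3]
finger_gap: 0.0416
```

Request:
play_rows --motion '[{"grip": 0.3,"offset": [0,0,0.4],"dr": [0,0,0]},{"grip": 0.5,"offset": [0,0,0],"dr": [0,0,0]},{"grip": 0.6,"offset": [0,0,0],"dr": [0,0,0]},{"grip": 0.8,"offset": [0,0,0],"dr": [0,0,0]},{"grip": 1,"offset": [0,0,0],"dr": [0,0,0]}]'

```text
t: 25.18
tool_pos: [0.6563, 0.0613, 0.056]
ee_rot: [-2.145, -2.295, 0.0]
ft_force: [0.1, -0.3, -0.5]
finger_gap: 0.0646
```

Request:
play_rows --motion '[{"grip": 1,"offset": [0,0,-4],"dr": [0,0,0]},{"grip": 1,"offset": [0,0,-30],"dr": [0,0,0]},{"grip": 1,"offset": [0,0,-40],"dr": [0,0,0]},{"grip": 1,"offset": [0,0,-30],"dr": [0,0,0]},{"grip": 1,"offset": [0,0,0],"dr": [0,0,0]}]'

```text
t: 25.8
tool_pos: [0.6581, 0.062, 0.1635]
ee_rot: [2.142, 2.292, 0.007]
ft_force: [0.6, 0.4, 0.2]
finger_gap: 0.087
```

```bash
python3 go.py 472.9 -103.3 150; python3 - <<'E'
from h import *
im,d=arm.grab_frame("scene");cv2.imwrite("pics/s9.png",im[:,:,::-1])
P=cloud(cam("scene"),d).reshape(-1,3);x,y,z=P.T
q=P[(x>.62)&(x<.70)&(y>.03)&(y<.09)&(z>.086)&(z<.1)];print(len(q),np.median(q[:,2]),cv2.minAreaRect(q[:,:2].astype(np.float32)*1000))
E
```

```text
j [ 0.44  0.48 -0.78  1.48  0.35  1.31 -0.3 ] q [[0.6581, 0.062, 0.1635], [0.6581, 0.062, 0.1635]]
yaw now 93.87 rv tot [0.33 0.   0.  ] per [0.33 0.   0.  ] world d tot [-185.2 -165.3  -13.5]
[-152.4, -196.0, 12.4]
957 0.09169368256744204 ((658.0405883789062, 60.574249267578125), (41.843990325927734, 43.38389587402344), 3.257965326309204)
```

View pics/s9.png

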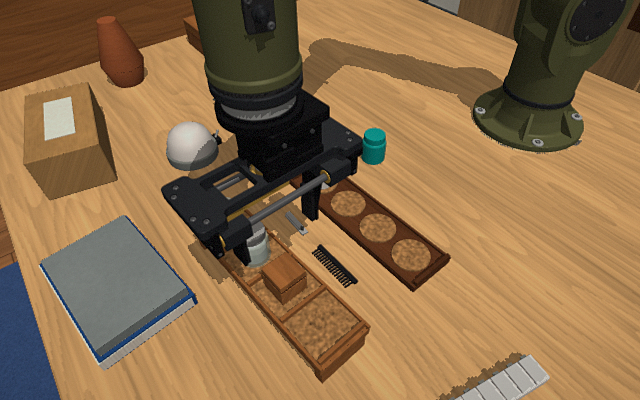

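The box stands in its bay at (285,273), about 2 mm from centre. Bottle next.

Request:
play_rows --motion '[{"grip": 1,"offset": [-17,-22,0],"dr": [0.3,0,0]},{"grip": 1,"offset": [-26,-34,0],"dr": [0,0,0]},{"grip": 1,"offset": [-26,-34,0],"dr": [0,0,0]},{"grip": 1,"offset": [-26,-34,0],"dr": [0,0,0]},{"grip": 1,"offset": [-26,-34,0],"dr": [0,0,0]}]'

```text
t: 26.48
tool_pos: [0.5047, -0.0711, 0.1593]
ee_rot: [-2.142, -2.29, 0.008]
ft_force: [0.8, -0.2, -0.1]
finger_gap: 0.087
```

Request:
play_rows --motion '[{"grip": 1,"offset": [-20,-25,0],"dr": [0,0,0]},{"grip": 1,"offset": [-12,-14,5],"dr": [0,0,0]},{"grip": 1,"offset": [0,0,0],"dr": [0,0,0]},{"grip": 1,"offset": [0,0,0],"dr": [0,0,0]}]'

```text
t: 26.98
tool_pos: [0.4703, -0.1038, 0.1557]
ee_rot: [-2.142, -2.293, 0.005]
ft_force: [0.1, -0.2, -0.3]
finger_gap: 0.0872
```

```bash
python3 go.py 472.9 -103.3 22; python3 - <<'E'
from h import *
o=arm.get_obs();im,d=arm.grab_frame("wrist");cv2.imwrite("pics/w10.png",im[:,:,::-1])
P=cloud(cam("wrist",o),d).reshape(-1,3);x,y,z=P.T
q=P[(x>.45)&(x<.50)&(y>-.13)&(y<-.08)&(z>.081)&(z<.095)];print(len(q),cv2.minEnclosingCircle(q[:,:2].astype(np.float32)*1000))
E
```

```text
j [ 0.93  0.05 -0.78  1.92  0.04  1.19  0.2 ] q [[0.4703, -0.1038, 0.1557], [0.4703, -0.1038, 0.1557]]
yaw now 93.91 rv tot [-0.31 -0.04  0.  ] per [-0.31 -0.04  0.  ] world d tot [   2.6    0.5 -133.7]
[0.2, 3.3, 133.7]
572 ((472.5882568359375, -103.63008117675781), 11.871136665344238)
```

View pics/w10.png

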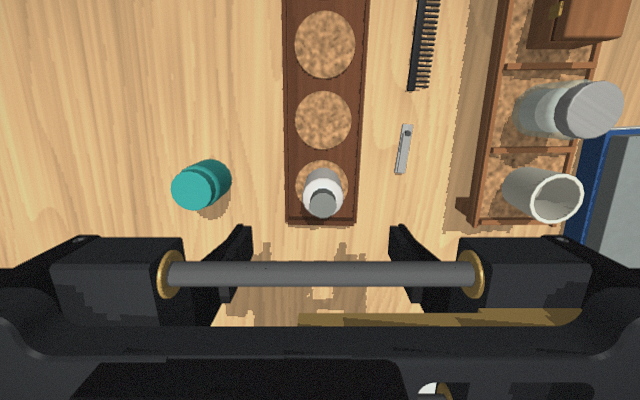

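The bottle cap at (323,203) lies midway between the fingers. The turquoise jar at (201,187) is well clear of the left one.

Request:
play_rows --motion '[{"grip": 1,"offset": [0,2.5,20],"dr": [-0.3,0,0]},{"grip": 1,"offset": [0,0,35],"dr": [0,0,0]},{"grip": 1,"offset": [0,-0.5,35],"dr": [0,0,0]},{"grip": 1,"offset": [0,-0.5,22],"dr": [0,0,0]},{"grip": 1,"offset": [0,0,0],"dr": [0,0,0]}]'

```text
t: 27.65
tool_pos: [0.4705, -0.1029, 0.0425]
ee_rot: [-2.14, -2.294, 0.0]
ft_force: [0.3, -0.0, 0.6]
finger_gap: 0.0869
```

Request:
play_rows --motion '[{"grip": 1,"offset": [0,0,12],"dr": [0,0,0]},{"grip": 1,"offset": [0,0,8],"dr": [0,0,0]},{"grip": 1,"offset": [0,0,0],"dr": [0,0,0]},{"grip": 1,"offset": [0,0,0],"dr": [0,0,0]}]'

```text
t: 28.15
tool_pos: [0.4717, -0.1046, 0.0244]
ee_rot: [2.145, 2.295, 0.0]
ft_force: [-0.6, -0.6, 0.6]
finger_gap: 0.0872
```

```bash
python3 go.py 472.7 -103.4 22
```

```text
j [ 0.86  0.25 -0.76  2.04  0.21  0.93  0.06] q [[0.4717, -0.1046, 0.0244], [0.4717, -0.1046, 0.0244]]
yaw now 93.86 rv tot [0.03 0.02 0.  ] per [0.03 0.02 0.  ] world d tot [ 1.   1.2 -2.4]
[1.2, 1.1, 2.4]
```

Request:
play_rows --motion '[{"grip": 0.65,"offset": [1,1,2],"dr": [0,0,0]},{"grip": 0.55,"offset": [0,0,0],"dr": [0,0,0]},{"grip": 0.48,"offset": [0,0,0],"dr": [0,0,0]},{"grip": 0.35,"offset": [0,0,0],"dr": [0,0,0]},{"grip": 0.3,"offset": [0,0,0],"dr": [0,0,0]}]' --squeeze 15

```text
t: 28.78
tool_pos: [0.4724, -0.1035, 0.0221]
ee_rot: [2.145, 2.295, -0.0]
ft_force: [-0.7, 0.1, -0.3]
finger_gap: 0.0447
```

Request:
play_rows --motion '[{"grip": 0.3,"offset": [0,0,0],"dr": [0,0,0]},{"grip": 0.3,"offset": [0,0,0],"dr": [0,0,0]},{"grip": 0.3,"offset": [0,0,0],"dr": [0,0,0]}]'

```text
t: 29.15
tool_pos: [0.4723, -0.1035, 0.0221]
ee_rot: [2.145, 2.295, -0.0]
ft_force: [0.2, -0.3, 0.6]
finger_gap: 0.0394
```

Request:
play_rows --motion '[{"grip": 0.3,"offset": [0,0,-10],"dr": [0,0,0]},{"grip": 0.3,"offset": [0,0,-30],"dr": [0,0,0]},{"grip": 0.3,"offset": [0,0,-40],"dr": [0,0,0]},{"grip": 0.3,"offset": [0,0,-40],"dr": [0,0,0]},{"grip": 0.3,"offset": [0,0,-20],"dr": [0,0,0]}]'

```text
t: 29.78
tool_pos: [0.4735, -0.1034, 0.165]
ee_rot: [2.142, 2.293, 0.002]
ft_force: [-0.0, -0.0, -0.8]
finger_gap: 0.0394
```

```bash
python3 go.py 650.7 133.1 150
```

```text
j [ 0.94  0.04 -0.79  1.91  0.03  1.2   0.21] q [[0.4735, -0.1034, 0.165], [0.4735, -0.1034, 0.165]]
yaw now 93.89 rv tot [0.19 0.12 0.  ] per [0.19 0.12 0.  ] world d tot [177.2 236.5 -15. ]
[224.0, 192.8, 15.1]
```

Request:
play_rows --motion '[{"grip": 0.3,"offset": [18,14,0],"dr": [0,0,0]},{"grip": 0.3,"offset": [27,23,0],"dr": [0,0,0]},{"grip": 0.3,"offset": [27,23,0],"dr": [0,0,0]},{"grip": 0.3,"offset": [27,23,0],"dr": [0,0,0]},{"grip": 0.3,"offset": [27,23,0],"dr": [0,0,0]}]'

```text
t: 30.4
tool_pos: [0.5702, 0.0302, 0.1626]
ee_rot: [2.145, 2.294, 0.0]
ft_force: [-0.2, -0.3, 0.1]
finger_gap: 0.0397
```

Request:
play_rows --motion '[{"grip": 0.3,"offset": [27,23,0],"dr": [0,0,0]},{"grip": 0.3,"offset": [27,23,0],"dr": [0,0,0]},{"grip": 0.3,"offset": [27,23,0],"dr": [0,0,0]},{"grip": 0.3,"offset": [17,15,10],"dr": [0,0,0]},{"grip": 0.3,"offset": [0,0,10],"dr": [0,0,0]}]'

```text
t: 31.02
tool_pos: [0.6469, 0.1351, 0.142]
ee_rot: [-2.141, -2.297, -0.002]
ft_force: [0.1, 0.2, -1.1]
finger_gap: 0.0395
```

Request:
play_rows --motion '[{"grip": 0.3,"offset": [0,0,0],"dr": [0,0,0]}]'

```text
t: 31.15
tool_pos: [0.6458, 0.1315, 0.141]
ee_rot: [-2.145, -2.294, 0.004]
ft_force: [0.2, -1.3, -1.1]
finger_gap: 0.0396
```

```bash
python3 go.py 650.7 133.1 59.1
```

```text
j [ 0.37  0.52 -0.84  1.5   0.4   1.3  -0.44] q [[0.6458, 0.1315, 0.141], [0.6458, 0.1315, 0.141]]
yaw now 93.84 rv tot [-0.15  0.07 -0.  ] per [-0.15  0.07 -0.  ] world d tot [  4.9   1.6 -81.9]
[1.3, 5.2, 81.9]
```

Request:
play_rows --motion '[{"grip": 0.3,"offset": [1,3.5,20],"dr": [0,0,0]},{"grip": 0.3,"offset": [0,0,30],"dr": [0,0,0]},{"grip": 0.3,"offset": [0,0,15],"dr": [0,0,0]},{"grip": 0.3,"offset": [0,0,6],"dr": [0,0,0]},{"grip": 0.3,"offset": [0,0,0],"dr": [0,0,0]}]'

```text
t: 31.78
tool_pos: [0.6504, 0.1339, 0.0711]
ee_rot: [2.145, 2.295, 0.0]
ft_force: [0.2, -0.2, -0.9]
finger_gap: 0.039
```

Request:
play_rows --motion '[{"grip": 0.3,"offset": [0,0,0],"dr": [0,0,0]}]'

```text
t: 31.9
tool_pos: [0.6509, 0.1343, 0.0721]
ee_rot: [2.145, 2.294, 0.002]
ft_force: [0.3, -0.4, -0.3]
finger_gap: 0.0393
```

```bash
python3 go.py 650.7 133.1 59.1
```

```text
j [ 0.35  0.59 -0.81  1.56  0.45  1.18 -0.48] q [[0.6509, 0.1343, 0.0721], [0.6509, 0.1343, 0.0721]]
yaw now 93.87 rv tot [ 0.1  -0.01 -0.  ] per [ 0.1  -0.01 -0.  ] world d tot [ -0.2  -1.2 -13. ]
[-1.2, -0.3, 13.0]
```

Request:
play_rows --motion '[{"grip": 0.3,"offset": [-1,0,6],"dr": [0,0,0]},{"grip": 0.3,"offset": [0,0,4],"dr": [0,0,0]},{"grip": 0.3,"offset": [0,0,2],"dr": [0,0,0]},{"grip": 0.3,"offset": [0,0,0],"dr": [0,0,0]},{"grip": 0.3,"offset": [0,0,0],"dr": [0,0,0]}]'

```text
t: 32.52
tool_pos: [0.6503, 0.133, 0.0591]
ee_rot: [2.145, 2.295, -0.0]
ft_force: [-0.5, -0.5, 0.6]
finger_gap: 0.0394
```

Request:
play_rows --motion '[{"grip": 0.3,"offset": [0,0,0.4],"dr": [0,0,0]},{"grip": 0.48,"offset": [0,0,0],"dr": [0,0,0]},{"grip": 0.58,"offset": [0,0,0],"dr": [0,0,0]},{"grip": 0.8,"offset": [0,0,0],"dr": [0,0,0]},{"grip": 1,"offset": [0,0,0],"dr": [0,0,0]}]'

```text
t: 33.15
tool_pos: [0.6503, 0.1331, 0.0585]
ee_rot: [-2.145, -2.295, -0.0]
ft_force: [-0.0, -0.1, -0.1]
finger_gap: 0.0629
```

Request:
play_rows --motion '[{"grip": 1,"offset": [0,0,-4],"dr": [0,0,0]},{"grip": 1,"offset": [0,0,-30],"dr": [0,0,0]},{"grip": 1,"offset": [0,0,-40],"dr": [0,0,0]},{"grip": 1,"offset": [0,0,-40],"dr": [0,0,0]},{"grip": 1,"offset": [0,0,-40],"dr": [0,0,0]}]'

```text
t: 33.78
tool_pos: [0.6502, 0.1332, 0.2143]
ee_rot: [2.145, 2.295, 0.001]
ft_force: [-0.0, 0.3, -0.2]
finger_gap: 0.0865
```

Request:
play_rows --motion '[{"grip": 1,"offset": [-20,-20,-20],"dr": [0,0,0]},{"grip": 1,"offset": [-25,-25,-20],"dr": [0,0,0]},{"grip": 1,"offset": [-25,-25,0],"dr": [0,0,0]},{"grip": 1,"offset": [-25,-25,0],"dr": [0,0,0]},{"grip": 1,"offset": [-25,-25,0],"dr": [0,0,0]}]'

```text
t: 34.4
tool_pos: [0.5379, 0.0046, 0.253]
ee_rot: [2.144, 2.295, 0.0]
ft_force: [0.9, -1.4, 0.4]
finger_gap: 0.0865
```

Request:
play_rows --motion '[{"grip": 1,"offset": [0,0,0],"dr": [0,0,0]},{"grip": 1,"offset": [0,0,0],"dr": [0,0,0]},{"grip": 1,"offset": [0,0,0],"dr": [0,0,0]}]'

```text
t: 34.78
tool_pos: [0.5391, 0.0067, 0.2528]
ee_rot: [-2.143, -2.297, -0.002]
ft_force: [-0.7, 0.4, 0.6]
finger_gap: 0.0873
```

```bash
python3 - <<'E'
from h import *
sc=np.array([659.5,25.5]);a=np.radians(4.65);ex=np.array([np.cos(a),np.sin(a)]);ey=np.array([-np.sin(a),np.cos(a)])
for n in("scene","side","wrist"):
    o=arm.get_obs();im,d=arm.grab_frame(n);cv2.imwrite(f"pics/{n}_end.png",im[:,:,::-1])
    P=cloud(cam(n,o),d).reshape(-1,3);P=P[d.ravel()>0]
    for nm,yb,zl,zh in(("cup",-108,.088,.1),("jar",-36,.103,.115),("box",36,.086,.1),("bottle",108,.117,.13)):
        L=(P[:,:2]*1000-sc)@np.c_[ex,ey]
        m=(abs(L[:,0])<36)&(abs(L[:,1]-yb)<33)&(P[:,2]>zl)&(P[:,2]<zh);q=L[m].astype(np.float32)
        if len(q)<20: print(n,nm,len(q));continue
        c=cv2.minAreaRect(q);print(n,nm,"shelf-frame",np.round(c[0],1),np.round(c[1],1),"top z",np.median(P[m][:,2]).round(4))
E
```

```text
scene cup shelf-frame [   1.5 -108. ] [43.4 44.6] top z 0.0927
scene jar shelf-frame [  1.1 -35.3] [40.2 39.5] top z 0.1077
scene box shelf-frame [ 1.5 35.4] [42.5 42.1] top z 0.0916
scene bottle shelf-frame [  1.3 107.5] [23.5 23. ] top z 0.1236
side cup shelf-frame [  -0.4 -110.8] [45.3 43.4] top z 0.0935
side jar shelf-frame [ -1.2 -38.9] [40.4 40.2] top z 0.1092
side box shelf-frame [-1.5 31.4] [43.8 45.8] top z 0.0932
side bottle shelf-frame [ -1.2 104.4] [25.2 21.3] top z 0.1249
wrist cup shelf-frame [ 11.3 -93.8] [ 7.6 31. ] top z 0.0942
wrist jar shelf-frame [ -0.2 -36.1] [39.5 40.1] top z 0.1086
wrist box shelf-frame [-0.4 34.9] [42.1 43.1] top z 0.0927
wrist bottle shelf-frame [ -0.2 107. ] [23.4 23.3] top z 0.1247
```

View pics/scene_end.png

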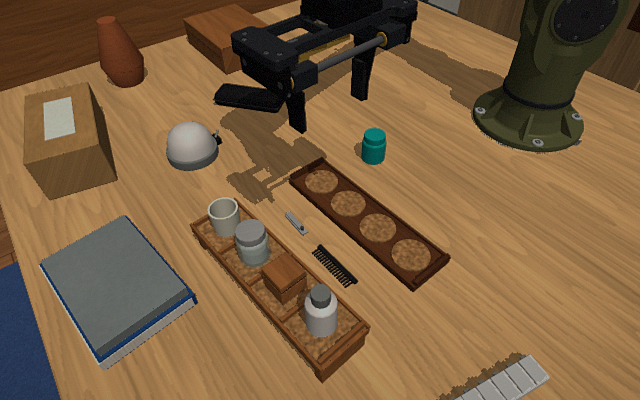

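View pics/side_end.png

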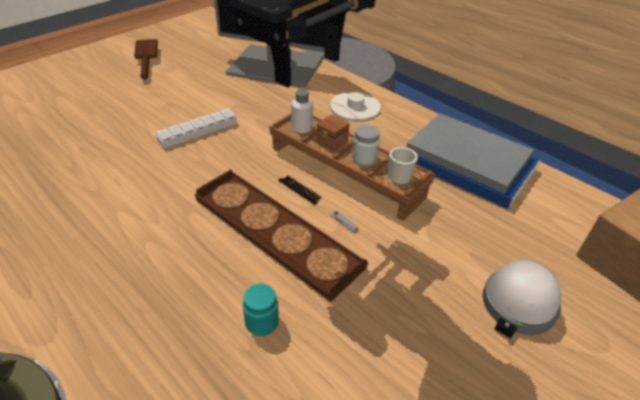

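All four stand upright in mirrored bays: bottle (302,113), box (332,132), jar (366,145) and cup (402,165) in the side view. The gripper is clear and the turquoise jar hasn't moved.

```bash
python3 -c "
from workcell import arm
print(arm.close_job())"
```

```text
the job is handed in; nothing more can be done
None
```

All four things are on the shelf in reverse order and the job is handed in at about 35 s; it reports no verdict. On the tray, from the left, they stood cup, jar, box, bottle. On the shelf, from the left, they now stand bottle, box, jar, cup. I lifted each one by its sides, lowered it to within about 1 mm of the cork, let go and backed away.

**Position:** In the last views the scene camera puts each one within about 2 mm of its bay centre. The side camera reads up to about 5 mm off along the row. It shows the same shift along the row for the shelf and the things before the move, so I take it as calibration. Both are inside the 15 mm limit.

**Height and stance:** Top heights match standing height to about 2 mm, and all four look upright. I did not measure the tilt angles as such.

**Failed check:** The final wrist view gave no usable reading for the cup, because only a sliver of it was in view. The cup's position therefore rests on the scene and side views. The wrist readings for the other three agreed with the scene camera to within 2 mm.

**Surroundings:** The gripper was open and clear of everything, and the turquoise jar was not touched.

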